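Bring the battery round to the front of the bench carousel

TASK

On the phone-repair bench, push the rotating parts tray round by the lugs on its rim with your fingertips until the flat phone battery standing in its cradle is at the front, lined up with the pointer on the fixed foot. Do not touch, lift or tip over the battery or the other things riding on the tray, and leave the phone and the bottle on the bench where they are. Then let go and back away.

Things in the scene. Friction and masses are not known exactly. Their poses are not given: they have to be found in the camera images.
- foot: the fixed black foot of the carousel; origin on the table (z 0) on the turning axis of the tray. A flat arm on the table, 20 mm wide and up to 11 mm high, sticks out from the foot along the foot's -x axis to 172 mm from the axis: that is the front. It faces the robot, more or less
- pointer (a point): centre of the 34 mm square aluminium plate, set cornerwise, at the outer end of the flat arm: 148 mm from the turning axis, 11 mm above the table. One of its corners points at the axis
- tray: white rotating tray: disc of 95 mm radius (28 to 40 mm above the table), lip to 50, five radial dividers to 62, hub post (32 mm wide) to 80 mm above the table, five push lugs on the rim. Origin on the table on the turning axis, z up; its -x axis runs through the cradle's middle. Turns endlessly either way on a braked bearing (about 0.7 N at a lug moves it) and stops at once where it is left
- lug0 (a point): point on the top face of push lug 0, 118 mm from the turning axis, 60 mm above the table; it lies 36 deg counterclockwise from the cradle's middle seen from above, and turns with the tray. A lug is a white block 10 mm thick along the rim, reaching from 88 to 127 mm from the axis and from 28 to 60 mm above the table, clear of the table beneath; fingertips fit between two lugs, outside the rim
- lug1 (a point): point on the top face of push lug 1, 118 mm from the turning axis, 60 mm above the table; it lies 108 deg counterclockwise from the cradle's middle seen from above, and turns with the tray. Same block as lug 0
- lug2 (a point): point on the top face of push lug 2, 118 mm from the turning axis, 60 mm above the table; it lies half a turn from the cradle's middle seen from above, and turns with the tray. Same block as lug 0
- lug3 (a point): point on the top face of push lug 3, 118 mm from the turning axis, 60 mm above the table; it lies 108 deg clockwise from the cradle's middle seen from above, and turns with the tray. Same block as lug 0
- lug4 (a point): point on the top face of push lug 4, 118 mm from the turning axis, 60 mm above the table; it lies 36 deg clockwise from the cradle's middle seen from above, and turns with the tray. Same block as lug 0
- battery: the flat black phone battery, 84 x 5 x 38 mm, standing loose on its long edge in a 16 mm high black cradle on the tray, its broad face outward; top 78 mm above the table. Origin at the middle of its underside, 72 mm from the turning axis, 40 mm above the table
- jar: small glass jar with a metal lid, 34 mm across, 36 mm high, standing loose in one of the tray's compartments; origin at the centre of its underside
- spool: pale wooden spool, 36 mm across, 30 mm high, standing loose in one of the tray's compartments; origin at the centre of its underside
- vial: amber glass vial, 26 mm across, 44 mm high, standing loose in one of the tray's compartments; origin at the centre of its underside
- phone: a phone lying face down on the bench to the left of the carousel, 145 x 70 x 9 mm; origin at the centre of its underside
- cleaner: clear cleaning bottle, 48 mm across, 110 mm high, on the bench to the right of the carousel; origin at the centre of its underside
Mind the look-alikes: they are no part of the job. Leave any pink look-alike of the battery alone.

How it is judged:
By the outcome, as a careful person would: the job done as asked, in the order asked, and still so for the second after the job is handed in, with the robot touching nothing.
It also fails if it takes over 56 s, if anything falls off the work surface, if the arm or the gripper's body presses on something with over 40 N, if the wrist force passes 120 N, or if a joint passes its speed limit or range.

ROBOT

A 7-joint arm with a two-finger parallel gripper is mounted at the origin on the work surface. World frame = base frame: x ahead of the robot, y to its left, z up, the work surface at z = 0. Lengths are in m, angles in rad, forces in N, time in s.
With the tool pointing down it reaches from about 0.425 to 1.025 m from the base axis. Payload 9.4 kg.
Tool frame: the origin (TCP) lies midway between the tips of the shut fingers; the grasp point (between the pads) lies 19 mm behind it; z points along the fingers, y is the line along which they close (so a half turn about z gives the same grasp; the last joint's range is limited). The gripper opens to 93 mm and grips with 3 to 60 N. Pads are 15 mm wide; open, the fingers measure 128 mm over their backs; the gripper's body (75 mm by 188 mm) begins 65 mm behind the grasp point.
Start: joints at [1.166, 0.599, -0.003, 1.599, 0.002, 0.943, -0.08], TCP at [0.233, -0.686, 0.219] pointing down, gripper open.
Joint ranges: [-2.57, 2.57], [-0.35, 1.97], [-1.29, 1.29], [0.11, 2.56], [-1.05, 4.19], [0.11, 1.86], [-2.63, 2.63]. Speed limits (rad/s): [2.22, 2.22, 3.01, 3.01, 3.14, 3.14, 3.14].

INTERFACE

Orientations are given as [roll, pitch, yaw] about the fixed x, y, z axes, in that order (R = Rz(yaw) Ry(pitch) Rx(roll)).
In Python, from station import observe, capture, hand_in gives the robot as it stands. The module is installed in compiled form; this text tells all that it offers.
- The arm moves only by the tool step_arm, never from a script. Its argument "steps" is a list of rows, each an object of numbers: "tx", "ty", "tz": the shift along the world's x, y, z in mm; "turn": the turn about the world's z in degrees; "claw": the finger opening in mm, from 0 to 93. In form: [{"tx": .., "ty": .., "tz": .., "turn": .., "claw": ..}, ...]. A call has 1 to 12 rows; each row is the pose to reach, as a shift and turn from the pose commanded when the call began; what a row does not reach only later rows make up. A row lasts 1/10 s, in which the tool goes at most 50 mm and 8.59 degrees, less where a joint would pass 70% of its speed; a pose out of reach is approached as far as the arm can. A call with a gripper value outside its range is refused whole. The fingers move at their own pace and stop on an object; "grip_force" is the grip in N (left out, the last holds). Time passes only in rows, so rows that repeat a pose let the fingers close. It gives the time, the measured TCP pose, the force, the opening and the grip force at its end, in the units of the state.
- observe(): the state, without advancing time (a new reading comes with each control period).
- capture(name): name is "side" or "top"; returns a dict with "pixels" (400x640x3 uint8, red, green, blue), "fx", "fy", "cx", "cy" (pixels), "D" ([k1, k2, p1, p2, k3] as OpenCV has them; the pictures are not rectified), "view" (4x4, takes a point from world to camera coordinates). Camera axes: x right, y up, looking along -z (the intrinsics and any distortion apply to the point x, -y, -z); pixel columns grow to the right and rows downward; lengths in m; the calibration is good to about 2 mm. A picture is of the moment at which its call begins. There is no depth.
- hand_in(): hands the job in; it is judged then, once.
The state is a dict: "t": time; "qpos": joint angles; "joint_velocities": joint speeds; "joint_efforts": joint torques, N m; "tool_pos": TCP position; "eef_rot": TCP orientation; "contact_force": force on the tool from outside, world axes, zero at the start; "torque": the same for the moment, N m; "grip_width": opening from 0.0 (shut) to 1.0 (fully open); "gripper_force": force on a finger pad.
Only numpy, scipy, OpenCV 4.12 (cv2) and the standard library are available. Lean on these libraries where they do the work, as an engineer would, in place of code of your own. Each camera call takes 0.05 s, during which the arm holds its last target. There are 200 camera calls.

## Working session

There is one attempt and no reset: what is moved stays moved. The work goes in short steps, Python scripts to look and compute and a tool call to move; the robot and the scene stay as the last step left them, time stands still between calls to the robot, and variables do not carry over. Pictures are saved under pics/ and viewed, at most 10 in all, crops included, and the job is handed in when it is done.

Besides the shell and the picture viewer there is one more tool, called after ">>>" as a command line: name --argument value ..., lists and objects as JSON in quotes. step_arm: Moves the arm, as the interface text tells. Its arguments: {"type":"object","properties":{"steps":{"type":"array"},"grip_force":{"type":"number"}},"required":["steps"]}

```bash
mkdir -p pics; python3 - <<'E'
from station import observe,capture
import cv2,numpy as np
s=observe();print(s)
for n in("top","side"):
    c=capture(n);print(n,c["fx"],c["fy"],c["cx"],c["cy"],c["D"],np.round(c["view"],4).tolist())
    cv2.imwrite(f"pics/{n}0.png",c["pixels"][:,:,::-1])
E
```

```text
{'t': 0.0, 'qpos': array([ 1.16630421,  0.60011974, -0.00254649,  1.60012166,  0.00180138,
        0.94289232, -0.07977543]), 'joint_velocities': array([-1.86840099e-03,  7.39786756e-04, -3.94874859e-04,  9.30206676e-05,
        2.13239261e-04, -3.64677363e-04, -7.25659171e-04]), 'joint_efforts': array([-1.25938927e-04, -7.65068436e+01,  1.49773210e+00, -2.52358156e+01,
       -5.23666001e-02,  1.68528222e-02,  1.52238540e-04]), 'tool_pos': array([ 0.2332451 , -0.68594475,  0.21776675]), 'eef_rot': array([-3.14006019e+00,  1.40619895e-04,  3.27878779e-01]), 'contact_force': array([ 0.32631522, -0.64004446, -0.19755274]), 'torque': array([ 0.03888796, -0.00105444,  0.01683188]), 'gripper_force': 0.0, 'grip_width': 0.9965361652961486}
top 391.8952130043551 391.8952130043551 317.40440016338755 192.41050116778993 [-0.02689211  0.          0.          0.          0.        ] [[0.0233, -0.9993, 0.03, -0.0217], [0.9969, 0.0255, 0.0746, -0.5916], [-0.0754, 0.0282, 0.9968, -1.1749], [0.0, 0.0, 0.0, 1.0]]
side 440.27239111939105 440.27239111939105 316.2117687665711 201.6902995201778 [0.01886259 0.         0.         0.         0.        ] [[-0.9909, -0.1343, -0.0003, 0.5799], [0.1029, -0.761, 0.6406, -0.1089], [-0.0862, 0.6347, 0.7679, -1.0912], [0.0, 0.0, 0.0, 1.0]]
```

View pics/top0.png

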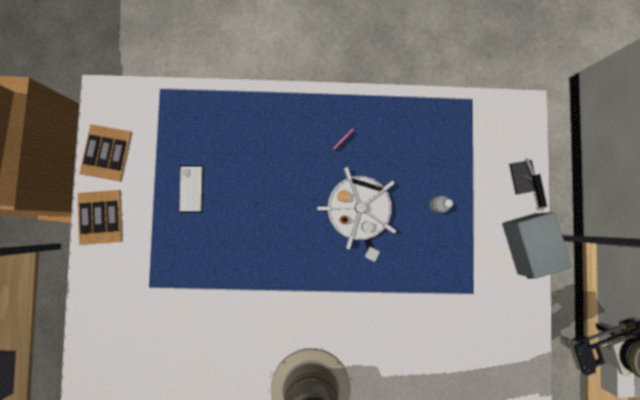

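View pics/side0.png

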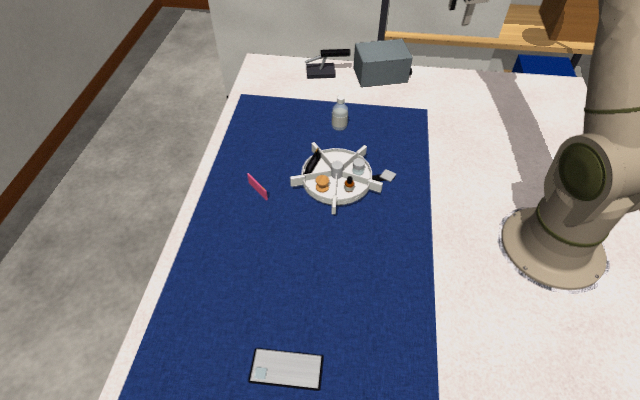

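The top view shows the tray centred near (361,208). The battery is at the far side near (368,183), the pointer plate is at (372,255), and the lug tips are at about (348,169), (394,184), (396,232), (349,247) and (318,208). The bottle is at (441,204), and the pink look-alike is off the tray at (343,140).

```bash
cat > h.py <<'E'
import cv2,numpy as np
from scipy.optimize import least_squares
from station import observe,capture
def ray(c,uv,z):
    K=np.array([[c["fx"],0,c["cx"]],[0,c["fy"],c["cy"]],[0,0,1]]);V=np.array(c["view"])
    p=cv2.undistortPoints(np.array(uv,float).reshape(-1,1,2),K,np.array(c["D"]))[:,0]
    d=np.c_[p[:,0],-p[:,1],-np.ones(len(p))]@V[:3,:3]; o=-V[:3,:3].T@V[:3,3]
    return o+d*((z-o[2])/d[:,2])[:,None]
def pix(c,m): 
    v,u=np.nonzero(m); return np.c_[u,v]
def measure(c,cen=None):
    """tray axis, lug angles, battery direction, pointer"""
    I=c["pixels"].astype(int); blue=(I[:,:,2]>I[:,:,0]+35); white=(I.min(2)>110)&(I.max(2)-I.min(2)<45)
    P=ray(c,pix(c,white),.06)[:,:2]
    c0=np.array([.56,-.13]) if cen is None else np.array(cen)
    c0=c0.copy()
    for it in range(8):
        d=P-c0; r=np.hypot(*d.T); a=np.arctan2(d[:,1],d[:,0])
        k=(r>.104)&(r<.14)&(np.abs(np.angle(np.exp(1j*(a-A))))>.2 if it and A is not None else True)
        # cluster
        q=P[k]; ang=a[k]; 
        ph=np.angle(np.sum(np.exp(5j*ang)))/5
        A=None
        ks=np.round((ang-ph)/(2*np.pi/5)).astype(int)%5
        off=np.angle(np.exp(1j*(ang-ph-ks*2*np.pi/5)))
        g=np.abs(off)<.2
        L=np.array([q[g&(ks==j)].mean(0) for j in range(5) if (g&(ks==j)).sum()>5])
        if len(L)<5 or cen is not None: break
        c0=L.mean(0)
    return c0,ph,L
E
python3 - <<'E'
from h import *
c=capture("top")
cen,ph,L=measure(c)
print(cen,np.degrees(ph),L.round(4).tolist(),np.hypot(*(L-cen).T),np.degrees(np.arctan2(*(L-cen).T[::-1])))
I=c["pixels"]
for n in("top","side"):
    c=capture(n);I=c["pixels"]
    box=(300,150,120,130) if n=="top" else (280,130,130,90)
    x,y,w,h=box
    cv2.imwrite(f"pics/{n}c.png",cv2.resize(I[y:y+h,x:x+w,::-1],None,fx=5,fy=5 if n=='side' else 4.6,interpolation=cv2.INTER_CUBIC))
E
```

```text
[ 0.54865753 -0.13208527] 22.44024973278759 [[0.6568, -0.0913], [0.5434, -0.0175], [0.4377, -0.101], [0.4848, -0.2281], [0.6205, -0.2226]] [0.11557676 0.11473342 0.11521803 0.11529602 0.11556267] [  20.67637302   92.60458698  164.33589479 -123.6130982   -51.55908335]
```

View pics/topc.png

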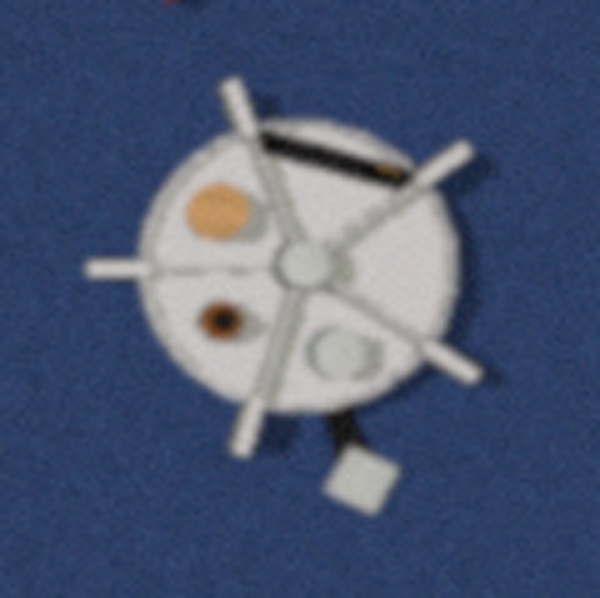

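The crop confirms it: the battery lies between the lugs at about +20° and −52°. The pointer plate is at crop (362,479), which is full-image (372.4,254.1). Next I measure the pointer in both views.

```bash
cat >> h.py <<'E'
BOX={"top":(358,243,388,268),"side":(377,166,400,184)}
def pointer(c,n):
    I=c["pixels"].astype(int); x0,y0,x1,y1=BOX[n]
    m=np.zeros(I.shape[:2],np.uint8); m[y0:y1,x0:x1]=((I.min(2)>105)&(I.max(2)-I.min(2)<60))[y0:y1,x0:x1]
    k,lab,st,ce=cv2.connectedComponentsWithStats(m); j=1+np.argmax(st[1:,4]); 
    return ray(c,ce[j],.011)[0],st[j],ce[j]
def lugs(c,guess,cen):
    """centroid of white pixels per expected lug (z=.06), given guess phase in deg"""
    I=c["pixels"].astype(int); w=(I.min(2)>110)&(I.max(2)-I.min(2)<45)
    P=ray(c,pix(c,w),.06)[:,:2]; d=P-cen; r=np.hypot(*d.T); a=np.degrees(np.arctan2(d[:,1],d[:,0])); out=[]
    for j in range(5):
        o=(a-guess-72*j+180)%360-180; k=(r>.104)&(r<.135)&(np.abs(o)<9)
        out.append(P[k].mean(0) if k.sum()>5 else [np.nan]*2)
    return np.array(out)
E
python3 - <<'E'
from h import *
for n in("top","side"):
    c=capture(n); p,st,ce=pointer(c,n)
    cen=np.array([.5487,-.1321])
    for i in range(6):
        L=lugs(c,20.5,cen)
        if n=="top" : cen=np.nanmean(L,0)
    d=L-cen
    print(n,"ptr",p.round(4),st,ce.round(1),"cen",cen,"lugs",L.round(4).tolist())
    print(" r",np.hypot(*d.T).round(4),"ang",(np.degrees(np.arctan2(d[:,1],d[:,0]))-72*np.arange(5)).round(2))
    e=p[:2]-cen; print(" ptr r",np.hypot(*e),"dir",np.degrees(np.arctan2(e[1],e[0])))
c=capture("top");I=c["pixels"].astype(int)
# bottle, battery top (dark px on tray, z=.078)
m=(I.max(2)<70);P=ray(c,pix(c,m),.078)[:,:2];d=P-cen;k=(np.hypot(*d.T)<.1);b=np.median(d[k],0);print("batt",k.sum(),np.hypot(*b),np.degrees(np.arctan2(b[1],b[0])))
E
```

```text
top ptr [ 0.4081 -0.1788  0.011 ] [365 247  15  15 139] [371.8 253.9] cen [ 0.5484873  -0.13193741] lugs [[0.6566, -0.0912], [0.5434, -0.0174], [0.4373, -0.1007], [0.4848, -0.2281], [0.6203, -0.2223]]
 r [0.1155 0.1147 0.1155 0.1153 0.1154] ang [  20.67   20.52   20.32 -339.5  -339.53]
 ptr r 0.1480296746235219 dir -161.54978961607463
side ptr [ 0.4082 -0.1777  0.011 ] [380 169  16  12 121] [387.5 174.7] cen [ 0.5487 -0.1321] lugs [[0.6542, -0.0844], [0.5438, -0.017], [0.4372, -0.0944], [0.4827, -0.225], [0.6219, -0.219]]
 r [0.1158 0.1153 0.1177 0.1139 0.1136] ang [  24.32   20.43   17.33 -341.39 -337.91]
 ptr r 0.14773408765572307 dir -162.00272936789182
batt 151 0.06294854768408203 -25.511593049505926
```

>>> step_arm --steps '[{"tx":16,"ty":42,"tz":0,"turn":8,"claw":0},{"tx":32,"ty":84,"tz":0,"turn":16,"claw":0},{"tx":48,"ty":126,"tz":0,"turn":24,"claw":0},{"tx":64,"ty":168,"tz":0,"turn":32,"claw":0},{"tx":80,"ty":210,"tz":0,"turn":40,"claw":0},{"tx":96,"ty":252,"tz":0,"turn":48,"claw":0},{"tx":112,"ty":294,"tz":0,"turn":56,"claw":0},{"tx":128,"ty":336,"tz":0,"turn":64,"claw":0},{"tx":144,"ty":378,"tz":0,"turn":72,"claw":0},{"tx":160,"ty":420,"tz":0,"turn":80,"claw":0},{"tx":172,"ty":460,"tz":0,"turn":88,"claw":0},{"tx":182,"ty":490,"tz":0,"turn":95,"claw":0}]'

```text
t: 1.6
tool_pos: [0.416, -0.194, 0.219]
eef_rot: [3.141, 0.001, 1.993]
contact_force: [-0.4, -0.5, 0.5]
grip_width: 0.029
gripper_force: 0.0
```

>>> step_arm --steps '[{"tx":5,"ty":14,"tz":0,"turn":8,"claw":0},{"tx":10,"ty":28,"tz":0,"turn":16,"claw":0},{"tx":15,"ty":42,"tz":0,"turn":24,"claw":0},{"tx":22,"ty":56,"tz":0,"turn":32,"claw":0},{"tx":22,"ty":56,"tz":0,"turn":40,"claw":0},{"tx":22,"ty":56,"tz":0,"turn":48,"claw":0},{"tx":22,"ty":56,"tz":0,"turn":56,"claw":0},{"tx":22,"ty":56,"tz":0,"turn":64,"claw":0},{"tx":22,"ty":56,"tz":0,"turn":70,"claw":0},{"tx":22,"ty":56,"tz":0,"turn":70,"claw":0}]'

```text
t: 2.6
tool_pos: [0.4374, -0.1406, 0.2186]
eef_rot: [3.141, 0.0, -3.075]
contact_force: [-0.3, -0.3, -0.4]
grip_width: 0.006
gripper_force: 0.0
```

>>> step_arm --steps '[{"tx":0,"ty":0,"tz":-40},{"tx":0,"ty":0,"tz":-80},{"tx":0,"ty":0,"tz":-115},{"tx":0,"ty":0,"tz":-135},{"tx":0,"ty":0,"tz":-135}]'

```text
schema error: expected keys tx, ty, tz, turn, claw
```

```bash
python3 - <<'E'
from h import *
a=[]
for n,(x,y,w,h) in(("side",(270,90,160,130)),("top",(290,140,130,130))):
    I=capture(n)["pixels"]; a.append(cv2.resize(I[y:y+h,x:x+w,::-1],(390,390) if n=="top" else (400,390),interpolation=cv2.INTER_CUBIC))
cv2.imwrite("pics/d1.png",np.hstack(a))
E
```

```text
(no output)
```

View pics/d1.png

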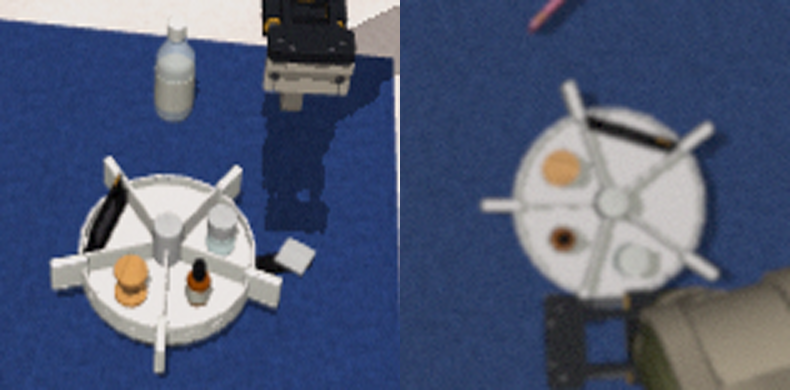

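The move was refused because its rows were incomplete. The picture shows the closed gripper still high above the front of the tray, with nothing disturbed. I'll descend with complete rows.

>>> step_arm --steps '[{"tx":0,"ty":0,"tz":-40,"turn":0,"claw":0},{"tx":0,"ty":0,"tz":-80,"turn":0,"claw":0},{"tx":0,"ty":0,"tz":-115,"turn":0,"claw":0},{"tx":0,"ty":0,"tz":-135,"turn":0,"claw":0},{"tx":0,"ty":0,"tz":-135,"turn":0,"claw":0}]'

```text
t: 3.2
tool_pos: [0.4364, -0.1398, 0.0817]
eef_rot: [3.141, -0.004, -3.077]
contact_force: [0.8, -0.3, 0.3]
grip_width: 0.004
gripper_force: 0.0
```

```bash
python3 - <<'E'
from h import *
c=capture("side");I=c["pixels"].copy();V=c["view"]
K=np.array([[c["fx"],0,c["cx"]],[0,c["fy"],c["cy"]],[0,0,1]]);t=observe()["tool_pos"];print(t)
q=V[:3,:3]@t+V[:3,3];uv=cv2.projectPoints(np.array([[q[0],-q[1],-q[2]]]),np.zeros(3),np.zeros(3),K,np.array(c["D"]))[0][0,0];print(uv)
cv2.imwrite("pics/d2.png",cv2.resize(I[70:220,270:430,::-1],(640,600),interpolation=cv2.INTER_CUBIC))
E
```

```text
[ 0.43706273 -0.13989937  0.08309875]
[379.42714545 165.1255289 ]
```

View pics/d2.png

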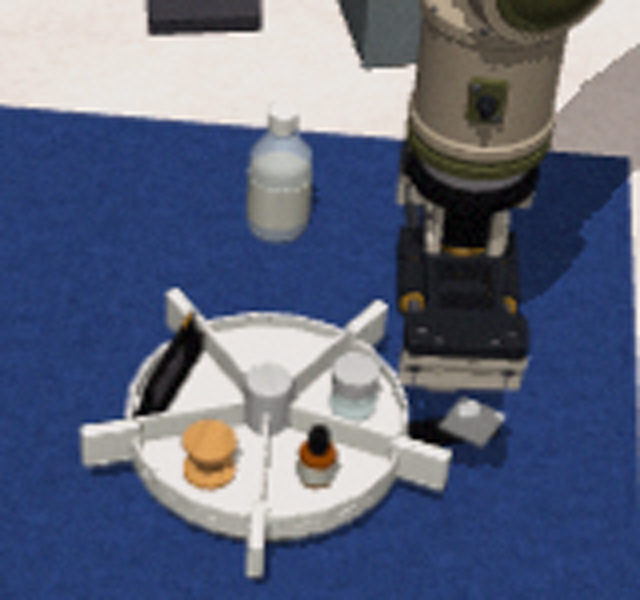

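The side view shows the gripper body at crop x 400–528, y 355–385, hiding the fingers. The bottle, jar and vial are clear of it. I check the body outline against the given sizes.

```bash
python3 - <<'E'
from h import *
from scipy.spatial.transform import Rotation as R
c=capture("side");V=c["view"];s=observe()
K=np.array([[c["fx"],0,c["cx"]],[0,c["fy"],c["cy"]],[0,0,1]])
r=R.from_euler("xyz",s["eef_rot"])
P=s["tool_pos"]+r.apply([[sx*.0375,sy*.094,-.084] for sy in(-1,1) for sx in(-1,1)])
q=P@V[:3,:3].T+V[:3,3];uv=cv2.projectPoints(q*[1,-1,-1],np.zeros(3),np.zeros(3),K,np.array(c["D"]))[0][:,0]
print(P.round(3),((uv-[270,70])*4).round())
E
```

```text
[[ 0.481 -0.231  0.168]
 [ 0.406 -0.236  0.168]
 [ 0.469 -0.044  0.168]
 [ 0.394 -0.049  0.168]] [[390. 183.]
 [506. 188.]
 [392. 389.]
 [521. 396.]]
```

The predicted body outline, (392..521, 390), matches the picture, so the pose is trusted. I print the arc table for the push.

```bash
python3 - <<'E'
import numpy as np
c=np.array([548.5,-131.9]);f=lambda a:c+112*np.array([np.cos(np.radians(a)),np.sin(np.radians(a))])
for s in(184,148,112,76):
    print(s,f(s).round(1),[tuple((f(s-3*k)-f(s)).round(0).astype(int)) for k in range(1,13)])
E
```

```text
184 [ 436.8 -139.7] [(np.int64(0), np.int64(6)), (np.int64(0), np.int64(12)), (np.int64(0), np.int64(18)), (np.int64(1), np.int64(23)), (np.int64(2), np.int64(29)), (np.int64(3), np.int64(35)), (np.int64(5), np.int64(41)), (np.int64(6), np.int64(46)), (np.int64(9), np.int64(52)), (np.int64(11), np.int64(57)), (np.int64(14), np.int64(62)), (np.int64(17), np.int64(67))]
148 [453.5 -72.5] [(np.int64(3), np.int64(5)), (np.int64(7), np.int64(10)), (np.int64(10), np.int64(14)), (np.int64(14), np.int64(18)), (np.int64(19), np.int64(23)), (np.int64(23), np.int64(26)), (np.int64(28), np.int64(30)), (np.int64(32), np.int64(34)), (np.int64(37), np.int64(37)), (np.int64(42), np.int64(40)), (np.int64(48), np.int64(42)), (np.int64(53), np.int64(44))]
112 [506.5 -28.1] [(np.int64(5), np.int64(2)), (np.int64(11), np.int64(4)), (np.int64(17), np.int64(5)), (np.int64(23), np.int64(6)), (np.int64(28), np.int64(7)), (np.int64(34), np.int64(8)), (np.int64(40), np.int64(8)), (np.int64(46), np.int64(8)), (np.int64(52), np.int64(8)), (np.int64(58), np.int64(7)), (np.int64(63), np.int64(6)), (np.int64(69), np.int64(5))]
76 [575.6 -23.2] [(np.int64(6), np.int64(-2)), (np.int64(11), np.int64(-3)), (np.int64(17), np.int64(-6)), (np.int64(22), np.int64(-8)), (np.int64(27), np.int64(-11)), (np.int64(32), np.int64(-14)), (np.int64(37), np.int64(-17)), (np.int64(42), np.int64(-20)), (np.int64(46), np.int64(-24)), (np.int64(51), np.int64(-28)), (np.int64(55), np.int64(-32)), (np.int64(59), np.int64(-37))]
```

>>> step_arm --steps '[{"tx":0,"ty":0,"tz":-15,"turn":0,"claw":0},{"tx":0,"ty":0,"tz":-30,"turn":0,"claw":0},{"tx":0,"ty":0,"tz":-45,"turn":0,"claw":0},{"tx":0,"ty":0,"tz":-45,"turn":0,"claw":0}]'

```text
t: 3.7
tool_pos: [0.4378, -0.1406, 0.0389]
eef_rot: [-3.141, 0.001, -3.076]
contact_force: [0.1, 0.3, 0.5]
grip_width: 0.004
gripper_force: 0.0
```

>>> step_arm --steps '[{"tx":0,"ty":6,"tz":0,"turn":-3,"claw":0},{"tx":0,"ty":12,"tz":0,"turn":-6,"claw":0},{"tx":0,"ty":18,"tz":0,"turn":-9,"claw":0},{"tx":0,"ty":23,"tz":0,"turn":-12,"claw":0},{"tx":1,"ty":29,"tz":0,"turn":-15,"claw":0},{"tx":2,"ty":35,"tz":0,"turn":-18,"claw":0},{"tx":4,"ty":41,"tz":0,"turn":-21,"claw":0},{"tx":6,"ty":46,"tz":0,"turn":-24,"claw":0},{"tx":9,"ty":52,"tz":0,"turn":-27,"claw":0},{"tx":11,"ty":57,"tz":0,"turn":-30,"claw":0},{"tx":14,"ty":62,"tz":0,"turn":-33,"claw":0},{"tx":17,"ty":67,"tz":0,"turn":-36,"claw":0}]'

```text
t: 4.9
tool_pos: [0.4549, -0.0735, 0.0402]
eef_rot: [3.141, 0.001, 2.576]
contact_force: [-1.2, -0.4, -0.6]
grip_width: 0.001
gripper_force: 0.5
```

```bash
python3 - <<'E'
from h import *
s=observe();print(s["tool_pos"],np.degrees(s["eef_rot"][2]),s["contact_force"])
a=[]
for n,(x,y,w,h) in(("side",(270,90,160,150)),("top",(290,140,130,130))):
    I=capture(n)["pixels"]; a.append(cv2.resize(I[y:y+h,x:x+w,::-1],(390,390) if n=="top" else (400,390),interpolation=cv2.INTER_CUBIC))
cv2.imwrite("pics/d3.png",np.hstack(a))
E
```

```text
[ 0.45485926 -0.07347686  0.04020605] 147.5892804650438 [-1.20419035 -0.41328904 -0.56736328]
```

View pics/d3.png

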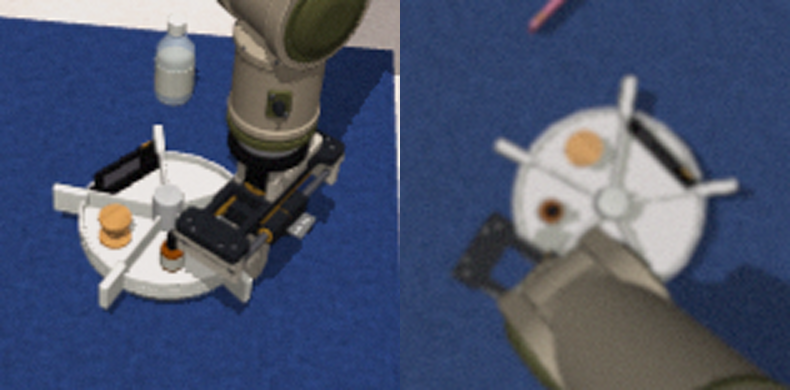

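The tray has turned about 28° clockwise and everything on it is still upright; the push lug is at side crop (238,285). Continuing.

>>> step_arm --steps '[{"tx":3,"ty":5,"tz":0,"turn":-3,"claw":0},{"tx":7,"ty":10,"tz":0,"turn":-6,"claw":0},{"tx":10,"ty":14,"tz":0,"turn":-9,"claw":0},{"tx":14,"ty":18,"tz":0,"turn":-12,"claw":0},{"tx":19,"ty":23,"tz":0,"turn":-15,"claw":0},{"tx":23,"ty":26,"tz":0,"turn":-18,"claw":0},{"tx":28,"ty":30,"tz":0,"turn":-21,"claw":0},{"tx":32,"ty":34,"tz":0,"turn":-24,"claw":0},{"tx":37,"ty":37,"tz":0,"turn":-27,"claw":0},{"tx":42,"ty":40,"tz":0,"turn":-30,"claw":0},{"tx":48,"ty":42,"tz":0,"turn":-33,"claw":0},{"tx":53,"ty":44,"tz":0,"turn":-36,"claw":0}]'

```text
t: 6.2
tool_pos: [0.5076, -0.0294, 0.0396]
eef_rot: [3.141, -0.0, 1.95]
contact_force: [-1.9, 0.8, 0.1]
grip_width: 0.006
gripper_force: 0.5
```

>>> step_arm --steps '[{"tx":5,"ty":2,"tz":0,"turn":-3,"claw":0},{"tx":11,"ty":4,"tz":0,"turn":-6,"claw":0},{"tx":17,"ty":5,"tz":0,"turn":-9,"claw":0},{"tx":23,"ty":6,"tz":0,"turn":-12,"claw":0},{"tx":28,"ty":7,"tz":0,"turn":-15,"claw":0},{"tx":34,"ty":8,"tz":0,"turn":-18,"claw":0},{"tx":40,"ty":8,"tz":0,"turn":-21,"claw":0},{"tx":46,"ty":8,"tz":0,"turn":-24,"claw":0},{"tx":52,"ty":8,"tz":0,"turn":-27,"claw":0},{"tx":58,"ty":7,"tz":0,"turn":-30,"claw":0},{"tx":63,"ty":6,"tz":0,"turn":-33,"claw":0},{"tx":69,"ty":5,"tz":0,"turn":-36,"claw":0}]'

```text
t: 7.4
tool_pos: [0.5768, -0.0244, 0.0386]
eef_rot: [-3.141, 0.0, 1.318]
contact_force: [-1.1, -0.2, 0.6]
grip_width: 0.008
gripper_force: 0.5
```

>>> step_arm --steps '[{"tx":6,"ty":-2,"tz":0,"turn":-3,"claw":0},{"tx":11,"ty":-3,"tz":0,"turn":-6,"claw":0},{"tx":17,"ty":-6,"tz":0,"turn":-9,"claw":0},{"tx":22,"ty":-8,"tz":0,"turn":-12,"claw":0},{"tx":27,"ty":-11,"tz":0,"turn":-15,"claw":0},{"tx":32,"ty":-14,"tz":0,"turn":-18,"claw":0},{"tx":37,"ty":-17,"tz":0,"turn":-21,"claw":0},{"tx":42,"ty":-20,"tz":0,"turn":-24,"claw":0},{"tx":46,"ty":-24,"tz":0,"turn":-27,"claw":0},{"tx":51,"ty":-28,"tz":0,"turn":-30,"claw":0},{"tx":55,"ty":-32,"tz":0,"turn":-33,"claw":0},{"tx":55,"ty":-32,"tz":0,"turn":-33,"claw":0}]'

```text
t: 8.6
tool_pos: [0.6322, -0.0574, 0.0387]
eef_rot: [3.14, -0.0, 0.743]
contact_force: [-0.0, -1.0, -0.8]
grip_width: 0.008
gripper_force: 0.0
```

```bash
python3 - <<'E'
from h import *
s=observe();cen=np.array([.5485,-.1319]);d=s["tool_pos"][:2]-cen
print(s["tool_pos"],np.degrees(s["eef_rot"][2]),"r,ang",np.hypot(*d),np.degrees(np.arctan2(d[1],d[0])))
a=[]
for n,(x,y,w,h) in(("side",(270,90,160,150)),("top",(290,140,130,130))):
    c=capture(n);I=c["pixels"]; a.append(cv2.resize(I[y:y+h,x:x+w,::-1],(390,390) if n=="top" else (400,390),interpolation=cv2.INTER_CUBIC))
d=lugs(c,25,cen)-cen; print(np.hypot(*d.T).round(4),(np.degrees(np.arctan2(d[:,1],d[:,0]))-72*np.arange(5)).round(2)%360)
cv2.imwrite("pics/d4.png",np.hstack(a))
E
```

```text
[ 0.63223726 -0.05741849  0.03866291] 42.586082385297026 r,ang 0.11206884042553755 41.652028665339515
[   nan 0.1151    nan 0.1151 0.1151] [  nan 30.28   nan 30.34 30.31]
```

View pics/d4.png

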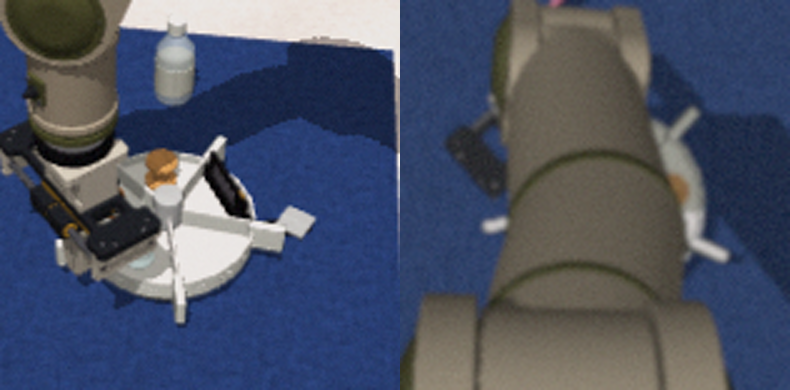

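The tray phase is 30.3°, and 18.45° is the target. The battery is now at the front right (side crop 230,185), with everything upright. I'll push about 11° more, slowly.

>>> step_arm --steps '[{"tx":2,"ty":-3,"tz":0,"turn":-2,"claw":0},{"tx":5,"ty":-6,"tz":0,"turn":-4,"claw":0},{"tx":7,"ty":-9,"tz":0,"turn":-6,"claw":0},{"tx":9,"ty":-12,"tz":0,"turn":-8,"claw":0},{"tx":11,"ty":-15,"tz":0,"turn":-10,"claw":0},{"tx":13,"ty":-17.5,"tz":0,"turn":-11,"claw":0},{"tx":13,"ty":-17.5,"tz":0,"turn":-11,"claw":0}]'

```text
t: 9.4
tool_pos: [0.6446, -0.0746, 0.0386]
eef_rot: [3.141, 0.0, 0.553]
contact_force: [0.4, 0.3, -0.6]
grip_width: 0.003
gripper_force: 0.0
```

```bash
cat > m.py <<'E'
from h import *
s=observe();cen=np.array([.5485,-.1319]);d=s["tool_pos"][:2]-cen
print(s["t"],s["tool_pos"],np.degrees(s["eef_rot"][2]),"r,ang",np.hypot(*d),np.degrees(np.arctan2(d[1],d[0])))
c=capture("top")
d=lugs(c,19.5,cen)-cen; print(np.hypot(*d.T).round(4),(np.degrees(np.arctan2(d[:,1],d[:,0]))-72*np.arange(5)).round(2)%360)
p,_,ce=pointer(c,"top");e=p[:2]-cen;print("ptr",p,np.hypot(*e),np.degrees(np.arctan2(e[1],e[0])))
E
python3 m.py
```

```text
9.4 [ 0.6446386  -0.07459535  0.03861216] 31.711542418700244 r,ang 0.11192164056778749 30.79759911376815
[   nan 0.115     nan 0.1152 0.1154] [  nan 19.87   nan 19.55 19.39]
ptr [ 0.38203864 -0.1563599   0.011     ] 0.16824883591654016 -171.6407566540608
```

>>> step_arm --steps '[{"tx":0.5,"ty":-0.9,"tz":0,"turn":-0.5,"claw":0},{"tx":1,"ty":-1.8,"tz":0,"turn":-1,"claw":0},{"tx":1,"ty":-1.8,"tz":0,"turn":-1,"claw":0}]'

```text
t: 9.75
tool_pos: [0.6454, -0.0757, 0.0386]
eef_rot: [-3.142, 0.0, 0.537]
contact_force: [-0.6, 0.7, -0.0]
grip_width: 0.002
gripper_force: 0.2
```

>>> step_arm --steps '[{"tx":-5,"ty":8,"tz":0,"turn":2,"claw":0},{"tx":-5,"ty":20,"tz":0,"turn":2,"claw":0},{"tx":-5,"ty":20,"tz":30,"turn":2,"claw":0},{"tx":-5,"ty":20,"tz":70,"turn":2,"claw":0},{"tx":-5,"ty":20,"tz":115,"turn":2,"claw":0},{"tx":-5,"ty":60,"tz":150,"turn":2,"claw":0},{"tx":-5,"ty":110,"tz":180,"turn":2,"claw":0},{"tx":-5,"ty":160,"tz":180,"turn":2,"claw":0},{"tx":-5,"ty":210,"tz":180,"turn":2,"claw":0},{"tx":-5,"ty":260,"tz":180,"turn":2,"claw":0},{"tx":-5,"ty":280,"tz":180,"turn":2,"claw":0},{"tx":-5,"ty":280,"tz":180,"turn":2,"claw":0}]'

```text
t: 10.95
tool_pos: [0.6386, 0.2125, 0.2182]
eef_rot: [-3.138, -0.001, 0.581]
contact_force: [0.3, -0.1, 0.2]
grip_width: 0.003
gripper_force: 0.0
```

```bash
python3 m.py; python3 - <<'E'
from h import *
a=[]
for n,(x,y,w,h) in(("side",(270,90,160,150)),("top",(290,140,130,130))):
    c=capture(n);I=c["pixels"]; a.append(cv2.resize(I[y:y+h,x:x+w,::-1],(390,390) if n=="top" else (400,390),interpolation=cv2.INTER_CUBIC))
cv2.imwrite("pics/d5.png",np.hstack(a))
E
```

```text
10.95 [0.63858158 0.21245375 0.21819441] 33.310917558179476 r,ang 0.35594128520850765 75.3401607648798
[0.1164 0.1162 0.1156 0.115  0.1154] [18.78 19.14 19.02 19.16 19.01]
ptr [ 0.40723549 -0.17748974  0.011     ] 0.14843882801799035 -162.11375572202627
```

View pics/d5.png

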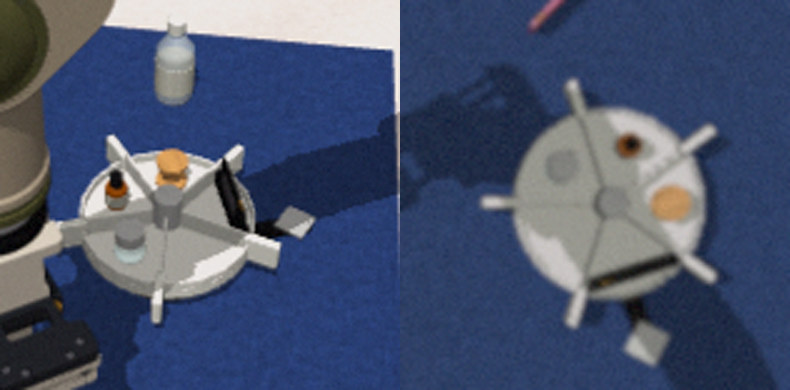

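The arm is clear and all items are upright. The battery is at top crop (632,268) facing the plate at (647,343), and is about 0.5–1° short. The arm's shadow falls on the tray, so I cross-check with a shadow-tolerant mask against the first picture.

```bash
cat > m2.py <<'E'
from h import *
def full(c,I,g,lab):
    I=I.astype(float)
    out=[]
    for th in (0.8,0.88,0.95):
        w=(I[:,:,0]>th*I[:,:,2])&(I.max(2)>70)   # not blue: R/B ratio, immune to shade
        P=ray(c,pix(c,w),.06)[:,:2];cen=np.array([.5485,-.1319])
        for i in range(8):
            d=P-cen;r=np.hypot(*d.T);a=np.degrees(np.arctan2(d[:,1],d[:,0]));L=[]
            for j in range(5):
                o=(a-g-72*j+180)%360-180;k=(r>.104)&(r<.135)&(abs(o)<8);L.append(P[k].mean(0))
            L=np.array(L);cen=L.mean(0)
        d=L-cen;ph=np.degrees(np.arctan2(d[:,1],d[:,0]))-72*np.arange(5);ph=(ph-g+180)%360-180+g
        m=np.zeros(w.shape,np.uint8);m[243:268,358:388]=w[243:268,358:388]
        k,lb,st,ce=cv2.connectedComponentsWithStats(m);j=1+np.argmax(st[1:,4]);p=ray(c,ce[j],.011)[0,:2];e=p-cen
        pd=np.degrees(np.arctan2(e[1],e[0]));out.append((ph.mean(),pd))
        print(lab,th,"cen",cen.round(4),"phase",ph.mean().round(2),ph.round(1),"ptr r",np.hypot(*e).round(4),"dir",pd.round(2),"n",st[j,4],"err",(ph.mean()-180-pd).round(2))
if __name__=="__main__":
    c=capture("top")
    full(c,cv2.imread("pics/top0.png")[:,:,::-1],20.5,"init")
    full(c,c["pixels"],19,"now")
E
python3 m2.py
```

```text
init 0.8 cen [ 0.5482 -0.1324] phase 20.56 [20.8 20.5 20.3 20.7 20.5] ptr r 0.1469 dir -161.54 n 153 err 2.1
init 0.88 cen [ 0.5486 -0.1321] phase 20.53 [20.8 20.6 20.3 20.6 20.3] ptr r 0.1474 dir -161.46 n 142 err 2.0
init 0.95 cen [ 0.548  -0.1321] phase 20.61 [21.  20.6 20.2 20.8 20.5] ptr r 0.1464 dir -161.29 n 124 err 1.9
now 0.8 cen [ 0.5485 -0.1325] phase 19.05 [19.3 19.2 18.9 18.9 19. ] ptr r 0.1479 dir -161.71 n 145 err 0.76
now 0.88 cen [ 0.5482 -0.1322] phase 19.0 [19.2 18.9 18.9 18.8 19.1] ptr r 0.1475 dir -161.58 n 133 err 0.57
now 0.95 cen [ 0.5483 -0.132 ] phase 19.03 [19.3 19.1 19.  18.9 18.9] ptr r 0.147 dir -161.53 n 115 err 0.56
```

The battery is within about 0.6° of the pointer (less than 1 mm at the battery), which is about as fine as the measurement can tell. The tray is at rest and the arm is well clear, so I'm handing in.

```bash
python3 -c "
from station import hand_in;print(hand_in())"
```

```text
the job is handed in; nothing more can be done
None
```

I pushed the tray about 145° clockwise by one lug and handed the job in: the battery is at the front, about 0.6° short of exact line with the pointer by the last top view. The battery, jar, spool and vial still stand upright, the phone and bottle were never approached, and the arm is backed well clear.

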